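Get the sugar pot out from behind the bottles and weigh it

TASK

Get the small white sugar pot out from the back of the condiment tray: first stand all three tall things that hem it in (round oil bottle, square vinegar bottle, pepper mill) aside on the white chopping board, then set the pot in the middle of the kitchen scale, and then put the three tall things back in the tray, each upright on the very spot where it stood. Set everything down, never dropping or tipping it, and leave the little wooden bowl and the spice tin in the tray as they are.

Things in the scene. Friction and masses are not known exactly. Their poses are not given: they have to be found in the camera images.
- round_bottle: Loose round green glass oil bottle with a paper label, 170 mm tall: body 58 mm across up to 102 mm high, then a shoulder to a straight neck 29 mm across from 124 to 155 mm high (the place to grip; a steel collar 33 mm across tops it at 155-159 mm), then a 22 mm cork. About 0.4 kg. Stands upright. Origin: centre of its underside, z up. Which of the three tall things stands left of, right of and in front of the pot differs each time.
- square_bottle: Loose square clear glass vinegar bottle with a paper label and a round black cap, 160 mm tall: body 48 x 48 mm up to 112 mm high, shoulder, short neck, cap 31 mm across from 130 to 160 mm high (the place to grip). About 0.36 kg. Origin: centre of its underside, z up, x and y square to its sides.
- mill: Loose turned wooden pepper mill, 172 mm tall: foot 56 mm across, waist 36 mm across at 70 mm, round head 48 mm across with straight sides from 124 to 150 mm high (the place to grip), domed top with a small steel ball. About 0.24 kg. Origin: centre of its underside, z up.
- pot: Loose small white ceramic sugar pot with a lid that is part of it: round, 50 mm across with straight sides from 6 to 48 mm high (the place to grip), lid knob 14 mm across up to 68 mm. About 0.2 kg. Origin: centre of its underside, z up. It stands at the back of the tray, some 17 mm from the back rim, with a tall thing about 60 mm (centre to centre) to its left, another to its right and the third about 60 mm in front of it, too close for a gripper.
- tray: Fixed dark wood tray, 200 mm (its x) by 260 mm (its y), rim 22 mm high and 6 mm thick, floor 6 mm above the worktop. Origin: centre of its underside, on the worktop; its x points to its back edge (yaw within 0.25 rad). On its floor stand the pot at about x +52, y 0 mm in it, the tall things at about (+50, +60), (+50, -60) and (-8, 0) mm, the bowl and the tin in the two front corners at about (-58, +85) and (-58, -85) mm.
- board: Fixed white plastic chopping board lying flat, 260 mm (its x) by 180 mm (its y), 12 mm thick: the place to stand the three tall things meanwhile (three fit in a row along its x, 85 mm apart). Empty at the start. Origin: centre of its underside. It lies on one side of the tray and the scale on the other; the sides differ each time.
- scale: Fixed flat kitchen scale: grey housing 205 x 170 mm, 16 mm high, with a round steel pan 140 mm across whose top is 24 mm above the worktop, display on the robot's side. The pan does not give. Origin: below the centre of the pan, on the worktop; x points away from the display.
- pinch_bowl: Loose little wooden bowl, 58 mm across, 24 mm high, in one front corner of the tray. Leave it alone. Origin: centre of its underside.
- spice_tin: Loose small round metal tin with a dark lid, 50 mm across, 40 mm high, in the other front corner of the tray. Leave it alone. Origin: centre of its underside.
Mind the look-alikes: they are no part of the job. Leave any purple look-alike of the square_bottle alone.

How it is judged:
On the way, in this order (a step that is already met when the one before it is completed fails the run):
1. all three tall things stand upright on the chopping board (x of round_bottle in the frame of board between -0.125 and 0.125 m and y of round_bottle in the frame of board between -0.085 and 0.085 m and z of round_bottle in the frame of board between 0.006 and 0.018 m and angle between each of round_bottle, square_bottle, mill's own z axis and vertical below 0.12 rad and x of square_bottle in the frame of board between -0.125 and 0.125 m and y of square_bottle in the frame of board between -0.085 and 0.085 m and z of square_bottle in the frame of board between 0.006 and 0.018 m and x of mill in the frame of board between -0.125 and 0.125 m and y of mill in the frame of board between -0.085 and 0.085 m and z of mill in the frame of board between 0.006 and 0.018 m), for 0.2 s.
2. the sugar pot stands released in the middle of the scale's pan (horizontal distance between pot and scale below 0.02 m and z of pot in the frame of scale between 0.019 and 0.029 m and angle between pot's own z axis and vertical below 0.12 rad and contact force between pot and the fingers below 0.1 N), for 0.2 s.
At the end, for the whole second after the job is handed in: The sugar pot stands upright on the scale's pan, within 20 mm of its middle; the round bottle, the square bottle and the mill each stand upright within 15 mm of where they stood at the start (their turn about the vertical does not matter); all are released and at rest (all of step 2 and distance of each of round_bottle, square_bottle, mill from where it was at the start of the episode below 0.015 m and angle between each of round_bottle, square_bottle, mill's own z axis and vertical below 0.12 rad and linear speed of each of round_bottle, square_bottle, mill, pot below 0.02 m/s and contact force between each of round_bottle, square_bottle, mill and the fingers below 0.1 N); the robot touches nothing.
It fails at once if a bottle, the mill or the pot is tipped by more than 35 degrees (angle between any of round_bottle, square_bottle, mill, pot's own z axis and vertical above 0.61 rad).
It fails at once if a bottle, the mill or the pot is dropped (falls free at over 0.7 m/s, some 25 mm) ((linear speed of round_bottle above 0.7 m/s and contact force between round_bottle and the fingers below 0.05 N) or (linear speed of square_bottle above 0.7 m/s and contact force between square_bottle and the fingers below 0.05 N) or (linear speed of mill above 0.7 m/s and contact force between mill and the fingers below 0.05 N) or (linear speed of pot above 0.7 m/s and contact force between pot and the fingers below 0.05 N)).
It fails at once if the wooden bowl or the spice tin in the tray is shifted by more than 20 mm (distance of any of pinch_bowl, spice_tin from where it was at the start of the episode above 0.02 m).
It also fails if it takes over 144 s, if anything falls off the work surface, if the arm or the gripper's body presses on something with over 40 N, if the wrist force passes 120 N, or if a joint passes its speed limit or range.

ROBOT

A 6-joint arm with a two-finger parallel gripper is mounted at the origin on the work surface. World frame = base frame: x ahead of the robot, y to its left, z up, the work surface at z = 0. Lengths are in m, angles in rad, forces in N, time in s.
With the tool pointing down it reaches from about 0.225 to 0.725 m from the base axis. Payload 3.1 kg.
Tool frame: the origin (TCP) lies where the fingers leave the gripper's body, on its centre line; the fingertips stand 73 mm ahead of it and the grasp point (between the pads) lies 54 mm ahead of it (robot.grasp_offset is the distance from the TCP to the grasp point, in m); z points along the fingers, y is the line along which they close (so a half turn about z gives the same grasp; the last joint's range is limited). The gripper opens to 85 mm and grips with 20 to 120 N. Pads are 22 mm wide; open, the fingers measure 114 mm over their backs; the gripper's body (76 mm by 85 mm) begins 54 mm behind the grasp point. The pads swing forward as they close: fully open they stand 13 mm farther back than shut.
Start: joints at [-1.25, 0.048, 0.099, 1.622, 0, 1.443], TCP at [0.228, -0.473, 0.304] pointing down, gripper open.
Joint ranges: [-2.91, 2.91], [-0.99, 1.94], [-1.21, 1.42], [-2.12, 2.29], [-1.49, 1.47], [-3.14, 3.14]. Speed limits (rad/s): [2.79, 2.79, 3.14, 3.14, 3.14, 3.14].

INTERFACE

Orientations are given as a unit quaternion [w, x, y, z].
In Python, from rig import robot, hand, solver, cams gives the robot as it stands. Calls block until the motion is done:
- robot.move_to(position, orientation): joint-space move of the TCP to a pose.
- robot.move_l(position, attitude=None, rate=0.15, force_limit=None): straight line of the TCP; attitude=None keeps the orientation; rate is the mean speed in m/s. With force_limit (N) it stops when the force on the tool has changed by that much, and returns True; else False.
- robot.move_j(angles): joint-space move.
- hand.command_gripper(opening, newtons=None): finger opening in m; newtons is the grip in N (None keeps the last); returns when the fingers have stopped.
- robot.pause(seconds).
- solver.inverse_kinematics(position, orientation): joint angles nearest the present ones, or None.
- robot.get_obs(): the state.
- cams.camera(name): name is "scene" or "top" or "wrist"; returns (picture, depth): 480x640x3 uint8, red, green, blue; 480x640 float32, m along the optical axis (not along the pixel's ray), 0 where there is no reading.
- cams.camera_params(name): a dict with "fx", "fy", "cx", "cy" (pixels), "world_from_camera" (4x4, takes a point from camera to world coordinates); the wrist camera has in their place "hand_eye" (4x4, takes a point from camera to tool coordinates, whose origin is the TCP and whose axes are the flange's). Camera axes: x right, y down, z forward; pixel columns grow to the right and rows downward; lengths in m; the calibration is good to about 2 mm. A picture is of the moment at which its call begins: read the wrist's pose just before it. camera_params takes no time and is no camera call.
A pose or a line that the arm cannot do raises robot.Unreachable and nothing moves.
- robot.close_job(): hands the job in; it is judged then, once.
Trained networks look in the newest picture that a camera, given by its name, has taken for a name from the list of things; names that differ only in an ending like _2 or _b are one class to them, and where a whole thing is asked for, a point or a joint stands for the part that bears it (a point fixed in the world has none). Each returns a list of dicts, best first, with "p" (0 to 1); they miss things now and then, are a little off and sometimes report something else, mostly with a low value. They report only what shows in the picture. A call takes as long as a camera call. They do not tell look-alikes from the thing itself.
- cams.find_in(label, camera): "location" ([row, column] in pixels, amid what is visible of it).
- cams.place_of(label, camera): "location" ([row, column] in pixels: a listed point, or the origin of a listed thing).
The state is a dict: "time_s": time; "qpos": joint angles; "qd": joint speeds; "tau": joint torques, N m; "eef_pos": TCP position; "orientation": TCP orientation; "ft_force": force on the tool from outside, world axes, zero at the start; "ft_torque": the same for the moment, N m; "grip_width": finger opening in m; "grip_force": force on a finger pad.
Only numpy, scipy, OpenCV 4.12 (cv2) and the standard library are available. Lean on these libraries where they do the work, as an engineer would, in place of code of your own. Each camera call takes 0.05 s, during which the arm holds its last target. There are 200 camera calls.

## Working session

There is one attempt and no reset: what is moved stays moved. The work goes in short steps, each a Python script; the robot and the scene stay as the last script left them, time stands still between calls to the robot, and variables do not carry over. Pictures are saved under pics/ and viewed, at most 14 in all, crops included, and the job is handed in when it is done.

```bash
ls; mkdir -p pics; cat > h.py <<'E'
import numpy as np, cv2
from rig import robot, hand, solver, cams
def snap(cam, fn=None):
    o=robot.get_obs(); p,d=cams.camera(cam); k=cams.camera_params(cam)
    if fn: cv2.imwrite('pics/'+fn,p[:,:,::-1])
    if 'world_from_camera' in k: T=np.array(k['world_from_camera'])
    else:
        from scipy.spatial.transform import Rotation as R
        q=o['orientation']; T=np.eye(4); T[:3,:3]=R.from_quat([q[1],q[2],q[3],q[0]]).as_matrix(); T[:3,3]=o['eef_pos']; T=T@np.array(k['hand_eye'])
    return p,d,k,T
def cloud(d,k,T):
    v,u=np.mgrid[0:480,0:640]
    P=np.stack([(u-k['cx'])/k['fx']*d,(v-k['cy'])/k['fy']*d,d],-1)
    W=P@T[:3,:3].T+T[:3,3]; W[d<=0]=np.nan
    return W
E
python3 - <<'E'
from h import *
o=robot.get_obs(); print(o['time_s'],o['eef_pos'],o['orientation'],robot.grasp_offset)
for c in ('scene','top'):
    p,d,k,T=snap(c,c+'0.png'); W=cloud(d,k,T); np.savez('/tmp/'+c+'.npz',p=p,d=d,W=W,T=T)
    print(c,T[:3,3].round(3),T[:3,2].round(2))
    for n in ['round_bottle','square_bottle','mill','pot','tray','board','scale','pinch_bowl','spice_tin']:
        for r in cams.find_in(n,c)[:3]:
            i,j=[int(round(x)) for x in r['location']]; print(n,round(r['p'],2),(i,j),W[i,j].round(3))
E
```

```text
pics
0.0 [ 0.2276409  -0.47259128  0.30272445] [-1.16007945e-03  9.74927465e-01  2.22519831e-01 -1.30857691e-04] 0.0539
scene [1.152 0.695 0.632] [-0.53 -0.63 -0.56]
round_bottle 0.56 (240, 292) [0.674 0.05  0.099]
square_bottle 0.96 (213, 249) [ 0.678 -0.073  0.097]
square_bottle 0.91 (185, 340) [ 0.458 -0.072  0.079]
mill 0.72 (186, 298) [ 0.611 -0.013  0.154]
pot 0.97 (248, 266) [ 0.681 -0.02   0.049]
pot 0.42 (251, 344) [0.57  0.066 0.038]
tray 0.62 (264, 313) [0.611 0.026 0.006]
board 0.95 (181, 239) [ 0.678 -0.098  0.152]
scale 0.7 (212, 247) [ 0.682 -0.073  0.101]
scale 0.65 (325, 483) [0.523 0.342 0.022]
pinch_bowl 0.51 (210, 271) [ 0.567 -0.165  0.019]
spice_tin 0.64 (251, 340) [0.574 0.06  0.037]
top [0.375 0.011 0.875] [ 0.21 -0.   -0.98]
round_bottle 0.66 (181, 302) [0.643 0.026 0.125]
square_bottle 0.97 (176, 370) [ 0.648 -0.092  0.124]
square_bottle 0.92 (295, 374) [ 0.439 -0.08   0.161]
mill 0.59 (208, 337) [ 0.582 -0.03   0.161]
pot 0.72 (180, 334) [ 0.662 -0.032  0.071]
tray 0.72 (277, 144) [0.502 0.331 0.025]
tray 0.68 (236, 336) [ 0.57  -0.034  0.008]
board 0.7 (262, 493) [ 0.506 -0.331  0.011]
board 0.68 (203, 336) [ 0.59  -0.028  0.164]
scale 0.83 (276, 146) [0.504 0.327 0.025]
pinch_bowl 0.93 (242, 381) [ 0.553 -0.12   0.012]
spice_tin 0.96 (244, 292) [0.55  0.051 0.044]
```

View pics/top0.png

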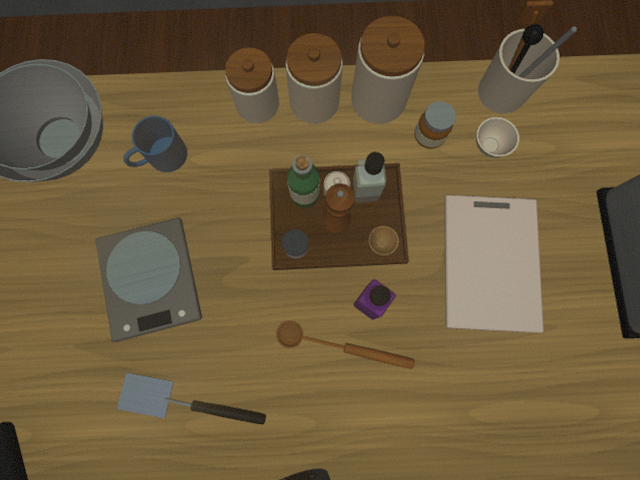

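View pics/scene0.png

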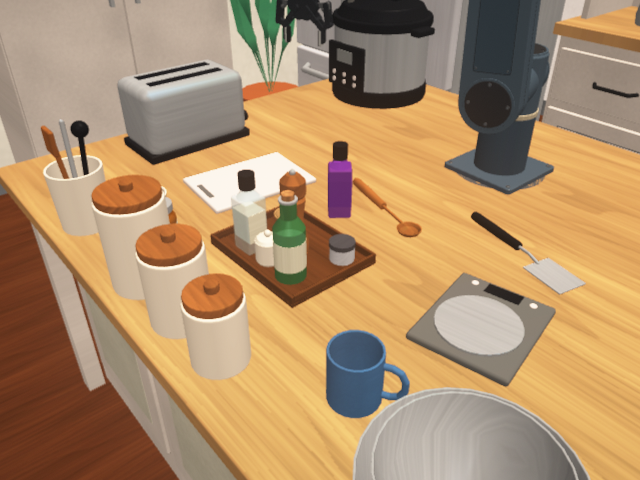

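The purple bottle in the top picture at (295,374), beside the mill-less front edge of the tray, is the look-alike. The real items are:
- **Clear square bottle:** (176,370), on the right.
- **Green round bottle:** (181,302), on the left.
- **Mill:** (208,337), in front.
- **Pot:** (180,334), with the white cup at (138,497) as a look-alike.
- **Board:** (262,493), to the right.
- **Scale:** (276,146), to the left.

Next I'll measure positions.

```bash
cat > m.py <<'E'
from h import *
from scipy.optimize import least_squares
from scipy.spatial.transform import Rotation as R
t=np.load('/tmp/top.npz'); s=np.load('/tmp/scene.npz')
print('cam diff')
def fit(W,c,z0,z1,r,rad=.035):
    P=W.reshape(-1,3); P=P[~np.isnan(P[:,0])]
    P=P[(P[:,2]>z0)&(P[:,2]<z1)&(np.hypot(P[:,0]-c[0],P[:,1]-c[1])<rad)]
    if len(P)<15: return None,len(P)
    q=least_squares(lambda q:np.hypot(P[:,0]-q[0],P[:,1]-q[1])-r,c,loss='soft_l1',f_scale=.002)
    return q.x.round(4),len(P),round(float(np.abs(q.fun).mean()),4)
for n,c,z0,z1,r,rad in [('round neck',(.652,.03),.134,.157,.0145,.03),('round body',(.652,.03),.03,.1,.029,.04),
  ('sq cap',(.655,-.1),.140,.162,.0155,.03),('mill head',(.6,-.03),.132,.154,.024,.035),('pot',(.662,-.032),.018,.05,.025,.032)]:
    print(n,[fit(x,c,z0,z1,r,rad) for x in (t['W'],s['W'])])
W=t['W']
def rect(mask,name):
    P=W[mask][:,:2].astype(np.float32); (c,wh,a)=cv2.minAreaRect(P); print(name,np.round(c,4),np.round(wh,3),round(a,1),len(P))
v,u=np.mgrid[0:480,0:640]; z=W[:,:,2]
rect((z>.007)&(z<.017)&(u>435)&(u<555)&(v>185)&(v<340),'board')
m=(z>.0215)&(z<.028)&(np.hypot(u-144,v-268)<45)
print('pan',fit(W,(.51,.33),.0,.03,.07,.0) if 0 else cv2.minEnclosingCircle(W[m][:,:2].astype(np.float32)), np.median(z[m]))
m2=(z>.01)&(z<.03)&(u>90)&(u<205)&(v>210)&(v<345); rect(m2,'scale')
rect((z>.017)&(z<.026)&(u>262)&(u<412)&(v>155)&(v<272),'tray rim')
# obstacles behind
for n,(a,b,c_,e) in {'can1':(45,125,225,280),'can2':(30,125,285,342),'can3':(15,125,350,422),'jar':(100,150,414,458)}.items():
    Q=W[a:b,c_:e].reshape(-1,3); Q=Q[Q[:,2]>.03]; print(n,np.nanmin(Q,0).round(3),np.nanmax(Q,0).round(3))
q0=lambda yaw:np.roll((R.from_euler('z',yaw)*R.from_euler('x',np.pi)).as_quat(),1)
for p in [(.6,-.03),(.645,.03),(.65,-.095),(.66,-.03),(.59,-.33),(.505,-.33),(.42,-.33),(.505,.33)]:
    print(p,[(zz,None if solver.inverse_kinematics([*p,zz],q0(0)) is None else solver.inverse_kinematics([*p,zz],q0(0)).__array__().round(2)[[0,5]]) for zz in (.09,.2,.25,.3,.36,.39)])
E
python3 m.py
```

```text
cam diff
round neck [(array([0.6601, 0.0254]), 62, 0.0003), (array([0.6605, 0.0231]), 203, 0.0009)]
round body [(array([0.6599, 0.0256]), 345, 0.0003), (array([0.6606, 0.0232]), 1096, 0.001)]
sq cap [(array([ 0.662 , -0.0962]), 86, 0.0003), (array([ 0.6622, -0.0984]), 179, 0.0011)]
mill head [(array([ 0.6043, -0.0349]), 107, 0.0002), (array([ 0.6045, -0.0375]), 195, 0.001)]
pot [(array([ 0.6629, -0.0367]), 18, 0.0015), (array([ 0.6636, -0.0396]), 253, 0.0011)]
board [ 0.5086 -0.3301] [0.18 0.26] 84.5 12404
pan ((0.522279679775238, 0.3356470763683319), 0.07046651095151901) 0.023785109547892536
scale [0.5036 0.3307] [0.205 0.17 ] 12.5 9467
tray rim [ 0.6112 -0.0366] [0.201 0.26 ] 0.6 1659
can1 [0.817 0.072 0.03 ] [0.907 0.163 0.146]
can2 [ 0.811 -0.053  0.03 ] [0.914 0.05  0.173]
can3 [ 0.775 -0.211  0.03 ] [ 0.919 -0.079  0.202]
jar [ 0.746 -0.267  0.03 ] [ 0.809 -0.204  0.088]
(0.6, -0.03) [(0.09, array([-0.16,  2.98])), (0.2, array([-0.16,  2.98])), (0.25, array([-0.16,  2.98])), (0.3, array([-0.16,  2.98])), (0.36, array([-0.16,  2.98])), (0.39, array([-0.16,  2.98]))]
(0.645, 0.03
[... 682 characters left out ...]
  2.53])), (0.3, array([-0.61,  2.53])), (0.36, array([-0.61,  2.53])), (0.39, array([-0.61,  2.53]))]
(0.505, -0.33) [(0.09, array([-0.69,  2.45])), (0.2, array([-0.69,  2.45])), (0.25, array([-0.69,  2.45])), (0.3, array([-0.69,  2.45])), (0.36, array([-0.69,  2.45])), (0.39, array([-0.69,  2.45]))]
(0.42, -0.33) [(0.09, array([-0.79,  2.35])), (0.2, array([-0.79,  2.35])), (0.25, array([-0.79,  2.35])), (0.3, array([-0.79,  2.35])), (0.36, array([-0.79,  2.35])), (0.39, array([-0.79,  2.35]))]
(0.505, 0.33) [(0.09, array([ 0.47, -2.67])), (0.2, array([ 0.47, -2.67])), (0.25, array([ 0.47, -2.67])), (0.3, array([ 0.47, -2.67])), (0.36, array([ 0.47, -2.67])), (0.39, array([ 0.47, -2.67]))]
```

```bash
cat >> h.py <<'E'
from scipy.spatial.transform import Rotation as R
from scipy.optimize import least_squares
Q=np.roll((R.from_euler('z',np.pi)*R.from_euler('x',np.pi)).as_quat(),1)
OBJ={'round':((.660,.0245),.0145,.1995),'square':((.662,-.0972),.0155,.2045),'mill':((.6044,-.036),.024,.196)}
a=np.deg2rad(-5.5); bc=np.array([.5086,-.3301]); ax=np.array([np.cos(a),np.sin(a)])
SLOT={'mill':bc-.09*ax,'square':bc-.006*ax,'round':bc+.078*ax}
TZ=.385
def fit(W,c,z0,z1,r,rad=.035):
    P=W.reshape(-1,3); P=P[~np.isnan(P[:,0])]
    P=P[(P[:,2]>z0)&(P[:,2]<z1)&(np.hypot(P[:,0]-c[0],P[:,1]-c[1])<rad)]
    if len(P)<15: return None,len(P)
    q=least_squares(lambda q:np.hypot(P[:,0]-q[0],P[:,1]-q[1])-r,c,loss='soft_l1',f_scale=.002)
    return q.x.round(4),len(P),round(float(np.abs(q.fun).mean()),4)
def st(m=''):
    o=robot.get_obs(); print(m,'t',round(o['time_s'],1),'p',np.round(o['eef_pos'],4),'w',round(o['grip_width'],4),'gf',round(float(np.max(o['grip_force'])),1),'F',np.round(o['ft_force'],1))
def pick(xy,z,N=45,up=TZ):
    robot.move_l([*xy,z],rate=.12); hand.command_gripper(0.0,N); robot.pause(.2); st('gripped')
    robot.move_l([*xy,z+.02],rate=.06); robot.move_l([*xy,up],rate=.2); st('lifted')
def place(xy,z,up=TZ,opening=.085,clear=.30):
    robot.move_l([*xy,up],rate=.3)
    robot.move_l([*xy,z+.012],rate=.2)
    hit=robot.move_l([*xy,z-.004],rate=.02,force_limit=3); st('down %s'%hit)
    hand.command_gripper(opening); robot.pause(.2); robot.move_l([*xy,clear],rate=.15); st('released')
E
python3 - <<'E'
from h import *
hand.command_gripper(.085)
robot.move_to([.55,-.036,.36],Q); st()
p,d,k,T=snap('wrist','w0.png'); W=cloud(d,k,T); print('cam',T[:3,3].round(3))
for n,z0,z1 in (('round',.134,.157),('square',.14,.162),('mill',.134,.153)):
    c,r,_=OBJ[n]; print(n,fit(W,c,z0,z1,r,.033))
print('pot',fit(W,(.663,-.038),.018,.05,.025,.032))
E
```

```text
t 3.2 p [ 0.5499 -0.0367  0.3599] w 0.0847 gf 0.0 F [-0.6  0.8 -0.3]
cam [ 0.467 -0.035  0.43 ]
round (array([0.6611, 0.0253]), 562, 0.0003)
square (array([ 0.6631, -0.0963]), 601, 0.0003)
mill (array([ 0.6054, -0.035 ]), 528, 0.0002)
pot (None, 0)
```

View pics/w0.png

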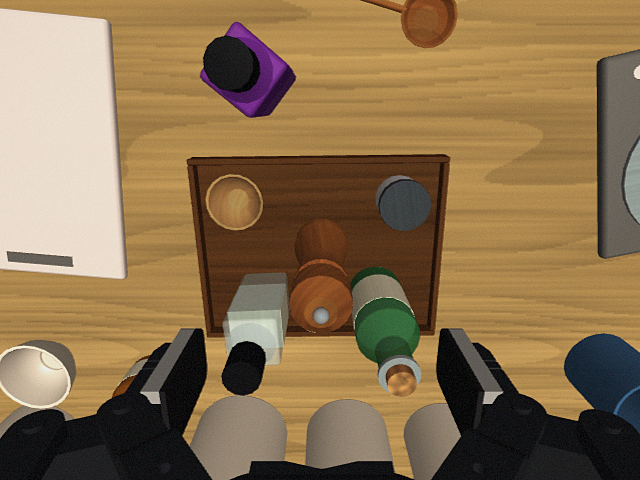

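The wrist view, which is turned half round, shows the clear square bottle at (330,255), the mill at (290,320) and the green bottle at (320,390). The purple look-alike is apart from them at (70,245). The fits agree to about 1 mm, so I'll start with the mill.

```bash
sed -i "s/(.660,.0245)/(.6605,.025)/;s/(.662,-.0972)/(.6625,-.0965)/;s/(.6044,-.036)/(.605,-.0352)/" h.py
python3 - <<'E'
from h import *
(c,r,z)=OBJ['mill']
robot.move_l([*c,.30],rate=.2); pick(c,z)
robot.move_l([*SLOT['mill'],TZ],rate=.3); place(SLOT['mill'],z+.006)
p,d,k,T=snap('top','t1.png'); W=cloud(d,k,T); print(fit(W,SLOT['mill'],.14,.16,.024), SLOT['mill'])
E
```

```text
gripped t 5.5 p [ 0.6055 -0.0356  0.197 ] w 0.0465 gf 47.0 F [-0.1 -0.6  4.9]
lifted t 6.9 p [ 0.6049 -0.0352  0.3837] w 0.0464 gf 46.6 F [ 0.2 -0.2 -4.3]
down True t 10.1 p [ 0.419  -0.3216  0.203 ] w 0.0467 gf 47.3 F [-0.   0.2  5. ]
released t 11.5 p [ 0.4188 -0.3213  0.2991] w 0.0852 gf 0.0 F [-0.3  0.7 -0.5]
(array([ 0.4176, -0.3214]), 154, 0.0004) [ 0.41901434 -0.32147388]
```

```bash
python3 - <<'E'
from h import *
for n in ('square','round'):
    (c,r,z)=OBJ[n]
    robot.move_l([*c,.30],rate=.3); pick(c,z)
    place(SLOT[n],z+.006)
p,d,k,T=snap('top','t2.png'); W=cloud(d,k,T)
for n,z0,z1 in (('round',.14,.163),('square',.146,.168),('mill',.14,.16)): print(n,fit(W,SLOT[n],z0,z1,OBJ[n][1]),SLOT[n])
print('pot',fit(W,(.663,-.037),.018,.05,.025,.032))
for n in ('pot',):
    print([(round(r['p'],2),r['location']) for r in cams.place_of(n,'top')])
E
```

```text
gripped t 14.5 p [ 0.6628 -0.0969  0.2051] w 0.0297 gf 44.9 F [ 0.3 -1.5  2.7]
lifted t 16.0 p [ 0.6625 -0.0965  0.3838] w 0.03 gf 44.7 F [-0.5 -0.  -3.5]
down True t 18.6 p [ 0.5025 -0.3298  0.211 ] w 0.0297 gf 45.2 F [-0.1 -0.4  4.9]
released t 20.1 p [ 0.5025 -0.3294  0.2992] w 0.0854 gf 0.0 F [ 0.3 -0.4  0. ]
gripped t 23.3 p [0.6609 0.0245 0.2004] w 0.0282 gf 46.4 F [-0.6 -2.   5.1]
lifted t 24.8 p [0.6605 0.025  0.3838] w 0.0284 gf 45.3 F [-0.3  0.3 -4.3]
down True t 27.7 p [ 0.5861 -0.3376  0.2064] w 0.0281 gf 46.8 F [-0.3  0.7  5.1]
released t 29.3 p [ 0.5862 -0.3375  0.2992] w 0.0852 gf 0.0 F [-0.1 -0.5  0. ]
round (array([ 0.5852, -0.3346]), 116, 0.0004) [ 0.5862409  -0.33757597]
square (array([ 0.5015, -0.3287]), 122, 0.0005) [ 0.50262762 -0.32952493]
mill (array([ 0.4175, -0.3214]), 166, 0.0004) [ 0.41901434 -0.32147388]
pot (array([ 0.6633, -0.0369]), 122, 0.0003)
[(0.97, [190.2, 332.8])]
```

View pics/t2.png

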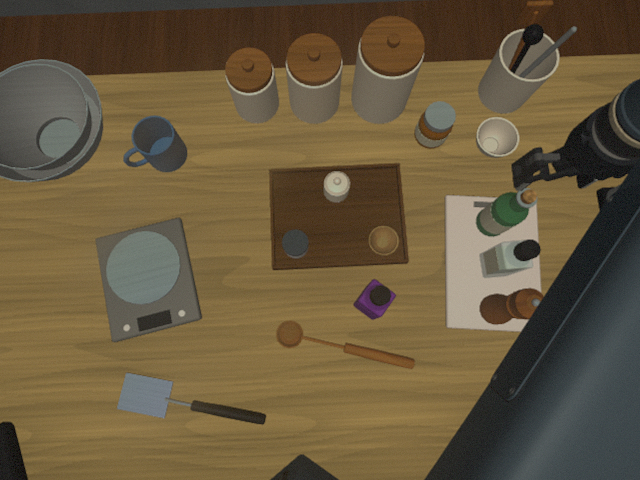

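All three tall things stand on the board: green (205,510), clear (255,510) and mill (305,515). The pot at (187,336) is now free.

```bash
python3 - <<'E'
from h import *
c=(.6635,-.037); z=.091; s=(.5223,.3356)
robot.move_l([*c,.30],rate=.3); pick(c,z,N=35,up=.25)
place(s,z+.018,up=.25,clear=.28)
p,d,k,T=snap('top'); W=cloud(d,k,T); print(fit(W,s,.036,.068,.025,.032))
p,d,k,T=snap('wrist'); W=cloud(d,k,T); print(fit(W,s,.036,.068,.025,.032))
E
```

```text
gripped t 33.1 p [ 0.664  -0.0372  0.0918] w 0.0491 gf 36.9 F [ 0.3 -0.   4. ]
lifted t 34.5 p [ 0.663  -0.0369  0.2483] w 0.0495 gf 36.5 F [ 0.6  0.1 -1.7]
down True t 37.3 p [0.5224 0.3357 0.1098] w 0.0493 gf 37.1 F [-0.6 -1.   4.6]
released t 39.3 p [0.5219 0.3354 0.2787] w 0.085 gf 0.0 F [-0.6  0.2 -1. ]
(array([0.5216, 0.3392]), 186, 0.0004)
(array([0.5228, 0.3386]), 458, 0.0001)
```

```bash
python3 - <<'E'
from h import *
for n in ('round','square','mill'):
    (c,r,z)=OBJ[n]; s=SLOT[n]
    robot.move_l([*s,.30],rate=.35); pick(s,z+.006)
    place(c,z)
robot.move_l([.45,-.2,.36],rate=.25)
robot.move_j([-1.25,0.048,0.099,1.622,0,1.443]); st('home')
for cam in ('top','scene'):
    p,d,k,T=snap(cam,cam+'3.png'); W=cloud(d,k,T)
    for n,z0,z1 in (('round',.134,.157),('square',.14,.162),('mill',.134,.153)): print(n,fit(W,OBJ[n][0],z0,z1,OBJ[n][1]))
    print(fit(W,(.5223,.3356),.036,.068,.025,.032))
E
```

```text
gripped t 43.1 p [ 0.5865 -0.3377  0.2062] w 0.0282 gf 43.8 F [0.6 0.3 3. ]
lifted t 44.6 p [ 0.5863 -0.3376  0.3838] w 0.028 gf 42.9 F [ 0.6 -0.5 -2.8]
down True t 47.5 p [0.6604 0.0252 0.2002] w 0.0283 gf 44.5 F [-0.1  0.   5.5]
released t 49.2 p [0.6603 0.025  0.2991] w 0.0851 gf 0.0 F [ 0.  -0.7 -0.4]
gripped t 52.1 p [ 0.5028 -0.33    0.2111] w 0.0297 gf 45.0 F [-0.6 -1.3  2.8]
lifted t 53.5 p [ 0.5026 -0.3294  0.3837] w 0.0298 gf 44.7 F [ 0.2 -1.1 -5. ]
down True t 56.2 p [ 0.6625 -0.0966  0.2051] w 0.03 gf 45.2 F [ 0.5 -0.2  5.6]
released t 57.7 p [ 0.6624 -0.0965  0.2992] w 0.0849 gf 0.0 F [-0.  -0.   0.8]
gripped t 60.5 p [ 0.4194 -0.3222  0.2031] w 0.047 gf 47.1 F [ 0.9 -1.8  4.2]
lifted t 61.9 p [ 0.4189 -0.3213  0.3837] w 0.0463 gf 46.6 F [-0.8 -0.5 -3.3]
down True t 64.8 p [ 0.6051 -0.0352  0.197 ] w 0.0464 gf 47.2 F [-0.7 -1.   4.8]
released t 66.3 p [ 0.6048 -0.0352  0.2991] w 0.0848 gf 0.0 F [ 0.2  1.8 -1. ]
home t 69.1 p [ 0.2284 -0.4727  0.3038] w 0.0848 gf 0.0 F [ 0.  -0.1  0.1]
round (array([0.6591, 0.0287]), 64, 0.0003)
square (array([ 0.6613, -0.0946]), 92, 0.0004)
mill (array([ 0.6033, -0.034 ]), 82, 0.0002)
(array([0.5215, 0.3392]), 189, 0.0004)
round (array([0.6595, 0.0264]), 207, 0.001)
square (array([ 0.6616, -0.0968]), 189, 0.001)
mill (array([ 0.6035, -0.0366]), 181, 0.0009)
(array([0.5222, 0.3364]), 545, 0.0007)
```

View pics/top3.png

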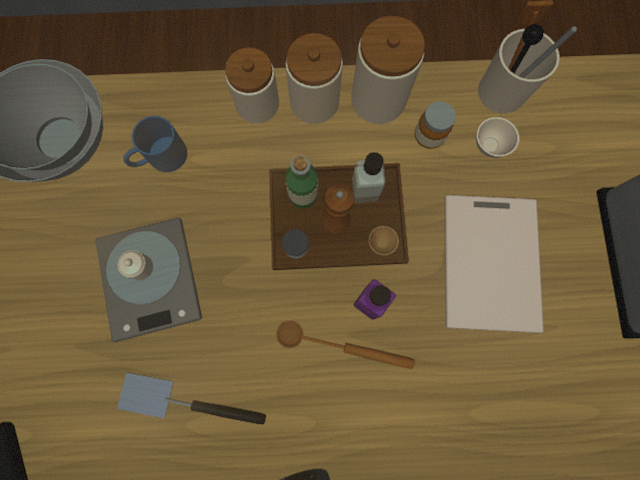

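The top view shows all three tall things back in the tray, within about 3.5 mm of where they stood. The pot at (264,131) sits on the pan about 3 mm from its middle; its apparent offset in the picture is parallax. The bowl and the tin are unmoved.

```bash
python3 -c "
from h import *
print(robot.close_job())"
```

```text
the job is handed in; nothing more can be done
None
```

I handed the job in at about 69 s of the 144 s allowed: the pot stands about 3 mm from the middle of the scale pan, the three tall things are back upright within about 3.5 mm of their spots, and the bowl and tin look unmoved; the judge's verdict was not shown.

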